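# Take a bore depth with a depth gauge and lock it

## Task

Measure the depth of the housing's blind bore: set the depth gauge flat on top of the housing, its bar between the four corner bosses and its rod over the bore, and gently push the rod down until its tip touches the bottom of the bore. Then press the red lock lever fully down, and leave the gauge standing there, locked, with the tip still on the bottom. Never slam the rod or press it hard against the housing, do not tip the gauge over, and leave the other things on the bench where they are.

Things in the scene. Friction and masses are not known exactly. Their poses are not given: they have to be found in the camera images.
- housing: fixed grey cast aluminium housing, 150 (x) x 120 (y) x 85 mm high; origin under its centre, z up. In the middle of its flat top is a blind bore 37 mm in diameter; its depth is 38 to 62 mm, differs every time and is not reported. On the top at the corners (x +-60, y +-45 mm) stand four round bosses, 18 mm wide and 20 mm high; the gauge's bar must lie along the housing's x axis between them (either way round)
- bore_mouth (a point): centre of the bore's mouth, in the plane of the housing's top (85 mm above the bench); axes as the housing
- rest: fixed blue rest, 130 x 70 mm, with two uprights 50 mm high, on which the gauge's bar lies at the start; origin under its centre. The gauge just lifts off it
- gauge_foot (a point): the loose depth gauge, 0.5 kg in all: centre of the flat underside of its steel base bar, which is 140 (x) x 30 (y) x 14 mm thick. z up, x along the bar towards the lock lever. On the bar's middle stands a dark head 34 x 30 mm, its top 36 mm above the underside, through which the rod slides up and down
- knob_mid (a point): centre of the orange grip block at the top of the gauge's rod, 36 (x) x 28 (y) x 30 mm high, axes as gauge_foot: grasp it across y, from above; the whole gauge can be carried by it (the rod has a stop, so the base cannot fall off). It is 125 mm above the rod's tip when nothing presses on the tip
- probe_tip (a point): lower end of the gauge's steel rod (10 mm in diameter), a brass contact pin 7.6 mm in diameter on a spring (6 N per mm, up to 7 mm). The rod slides through the head against about 4 N of drag and stays where it is left; with the pin unpressed, its tip can stand from level with the base's underside (up, its stop) to 72 mm below it
- spindle: the rod with its grip block and pin (the moving part of the gauge); origin where the tip is when unpressed. With the gauge set down, pushing the grip block down slides the rod; when the pin meets the bore's bottom the force rises 6 N per mm on top of the drag: stop at about 10 N more. Let go, the rod springs back a little and the pin stays pressed on the bottom
- lock (a joint): angle of the gauge's red lock lever, rad: 0 = open, standing up at 60 degrees above the bar; 1.0 = locked, lying almost level (end stop). Its hinge is 16 mm from the rod's axis towards +x of the gauge and 31 mm above the bar's underside; the lever is 62 mm long, 14 mm wide, 5 mm thick, takes about 1 N at its end to press down, and stays where it is left. It turns about the gauge's y axis
- lock_end (a point): point on the middle line of the lock lever, 10 mm short of its free end (52 mm from the hinge), where to press it down from above
- bushing: bystander: brass bushing standing on the bench, 52 mm wide, 40 mm high; origin under its centre
- oil: bystander: white oil bottle with red cap, 54 mm wide, 130 mm high; origin under its centre
- flange: bystander: steel flange with a hub, 90 mm wide, 35 mm high; origin under its centre
- driver: bystander: screwdriver with green handle lying on the bench; origin under its middle
- caliper: bystander: slide caliper lying on the bench, 160 mm long; origin under its middle
- setting_ring: bystander: dark steel setting ring, 70 mm wide, 25 mm high; origin under its centre
There are look-alikes about, which are no part of the job. What is shaped like the part that bears gauge_foot but pink is not meant.

How it is judged:
By the outcome, as a careful person would: the job done as asked, in the order asked, and still so for the second after the job is handed in, with the robot touching nothing.
It also fails if it takes over 58 s, if anything falls off the work surface, if the arm or the gripper's body presses on something with over 40 N, if the wrist force passes 120 N, or if a joint passes its speed limit or range.

## Robot

A 7-joint arm with a two-finger parallel gripper is mounted at the origin on the work surface. World frame = base frame: x ahead of the robot, y to its left, z up, the work surface at z = 0. Lengths are in mm, angles in rad, forces in N, time in s.
With the tool pointing down it reaches from about 400 to 850 mm from the base axis. Payload 10.4 kg.
Tool frame: the origin (TCP) lies midway between the tips of the shut fingers; the grasp point (between the pads) lies 19 mm behind it; x points along the fingers, y is the direction in which the jaws open and shut, and the axes are right-handed (so a half turn about x gives the same grasp; the last joint's range is limited). The gripper opens to 85 mm and grips with 20 to 120 N. Pads are 22 mm wide; open, the fingers measure 114 mm over their backs; the gripper's body (76 mm by 85 mm) begins 54 mm behind the grasp point. The pads swing forward as they close: fully open they stand 13 mm farther back than shut.
Start: joints at [1.284, 0.332, -0.065, 1.46, 0.022, 1.35, -0.088], TCP at [162.992, -603.398, 191.638] pointing down, gripper open.
Joint ranges: [-2.6, 2.6], [-0.5, 2.12], [-1.47, 1.34], [0.16, 2.42], [-1.27, 4.41], [0.06, 2.06], [-2.6, 2.6]. Speed limits (rad/s): [2.22, 2.22, 2.79, 2.79, 3.14, 3.14, 3.14].

## Interface

Orientations are given as a unit quaternion [x, y, z, w].
In Python, from rig import env gives the robot as it stands.
- The arm moves only by the shell command python3 -m creep 'ROWS'. ROWS is JSON, one flat list of numbers, 7 for each row, row after row: the opening, from -1 (shut) to 1 (fully open), so that 0 is half open, then the shift along the tool's x, y, z in cm, then the turn, a rotation vector about the tool's x, y, z in degrees. In form: [gripper, x, y, z, ax, ay, az, gripper, x, y, z, ax, ay, az, ...]. A call has exactly 8 rows; each row is the pose to reach, as a shift and turn from the pose commanded when the call began, along the tool's axes at that moment; what a row does not reach only later rows make up. A row lasts 1/12 s, in which the tool goes at most 41.7 mm and 7.16 degrees, less where a joint would pass 70% of its speed; a pose out of reach is approached as far as the arm can. A call with a gripper value outside its range is refused whole. The fingers move at their own pace and stop on an object; the grip force is fixed at half the most. Time passes only in rows, so rows that repeat a pose let the fingers close, or fill a call up. It gives the time, the measured TCP pose, the force and the opening at its end, in the units of the state.
- env.get_obs(): the state, without advancing time (a new reading comes with each control period).
- env.capture(name): name is "side" or "top" or "wrist"; returns a dict with "image" (400x640x3 uint8, red, green, blue), "K" (3x3 intrinsics, pixels), "k1" (the pictures are not rectified: a ray, as slopes to the right and down, at radius r is drawn at 1 + k1 r^2 times it, then the intrinsics apply), "world_to_cam" (4x4, takes a point from world to camera coordinates); the wrist camera has in their place "hand_eye" (4x4, takes a point from camera to tool coordinates, whose origin is the TCP and whose axes are the tool frame's). Camera axes: x right, y up, looking along -z (the intrinsics and any distortion apply to the point x, -y, -z); pixel columns grow to the right and rows downward; lengths in mm; the calibration is good to about 2 mm. A picture is of the moment at which its call begins: read the wrist's pose just before it. There is no depth.
- env.hand_in(): hands the job in, once; it reports no verdict.
The state is a dict: "time": time; "qpos": joint angles; "qvel": joint speeds; "tau": joint torques, N m; "tcp_pos": TCP position; "ee_rot": TCP orientation; "contact_force": force on the tool from outside, world axes, zero at the start; "torque": the same for the moment, N m; "finger_gap": finger opening in mm.
Only numpy, scipy, OpenCV 4.12 (cv2) and the standard library are available. Lean on these libraries where they do the work, as an engineer would, in place of code of your own. Each camera call takes 0.05 s, during which the arm holds its last target.

## Working session

There is one attempt and no reset: what is moved stays moved. The work goes in short steps, Python scripts to look and compute and a shell command to move; the robot and the scene stay as the last step left them, time stands still between calls to the robot, and variables do not carry over. Pictures are saved under pics/ and viewed, and the job is handed in when it is done.

```bash
ls; mkdir -p pics
python3 - <<'E'
from rig import env
import cv2,numpy as np
print(env.get_obs())
for n in ("side","top","wrist"):
    c=env.capture(n); cv2.imwrite(f"pics/{n}0.png",c["image"][:,:,::-1]); print(n,{k:np.array(v).round(3).tolist() for k,v in c.items() if k!="image"})
E
```

```text
pics
{'time': 0.0, 'qpos': array([ 1.28441156,  0.33286566, -0.06471504,  1.4609849 ,  0.02159584,
        1.34990457, -0.08852491]), 'qvel': array([-0.00049573,  0.00103733, -0.00040551,  0.00137437, -0.00258222,
       -0.00071305, -0.00121067]), 'tau': array([ 7.47262166e-04, -6.25449371e+01,  4.97906038e-02, -3.91602767e+01,
        1.62811921e-02,  9.94083763e-03,  2.07415576e-05]), 'tcp_pos': array([ 162.84245928, -602.9411296 ,  190.79908524]), 'ee_rot': array([-0.70087513, -0.09350629,  0.70105437, -0.09248457]), 'contact_force': array([-1.03518952, -0.37369397,  0.14116313]), 'torque': array([-0.02981422,  0.0074218 , -0.01481994]), 'finger_gap': 85.30084518395627}
side {'K': [[413.561, 0.0, 319.863], [0.0, 413.561, 196.17], [0.0, 0.0, 1.0]], 'k1': -0.036, 'world_to_cam': [[0.999, -0.045, -0.013, -571.409], [0.034, 0.507, 0.862, -146.975], [-0.032, -0.861, 0.508, -1051.724], [0.0, 0.0, 0.0, 1.0]]}
top {'K': [[462.229, 0.0, 317.173], [0.0, 462.229, 211.153], [0.0, 0.0, 1.0]], 'k1': -0.043, 'world_to_cam': [[-0.051, -0.999, 0.006, 40.262], [0.969, -0.048, 0.243, -611.602], [-0.242, 0.018, 0.97, -1153.375], [0.0, 0.0, 0.0, 1.0]]}
wrist {'K': [[317.808, 0.0, 322.036], [0.0, 317.808, 201.037], [0.0, 0.0, 1.0]], 'k1': -0.057, 'hand_eye': [[-0.0, 0.305, -0.952, -182.547], [1.0, 0.001, -0.0, 0.274], [0.0, -0.952, -0.305, -78.435], [0.0, 0.0, 0.0, 1.0]]}
```

View pics/side0.png

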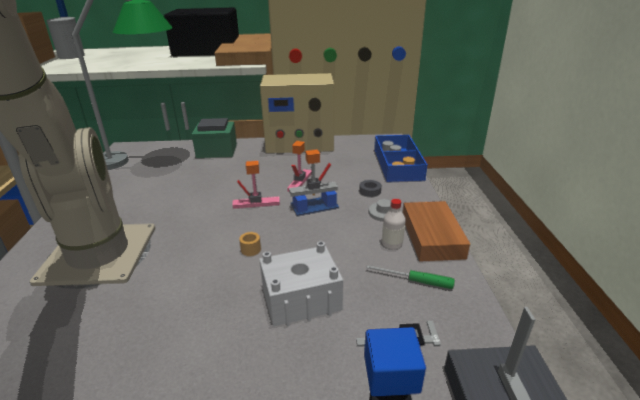

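View pics/top0.png

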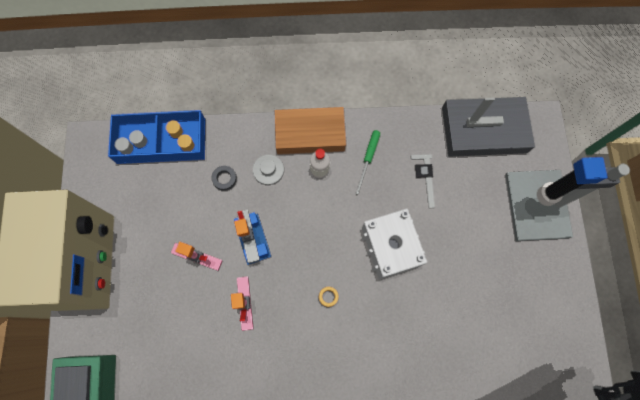

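View pics/wrist0.png

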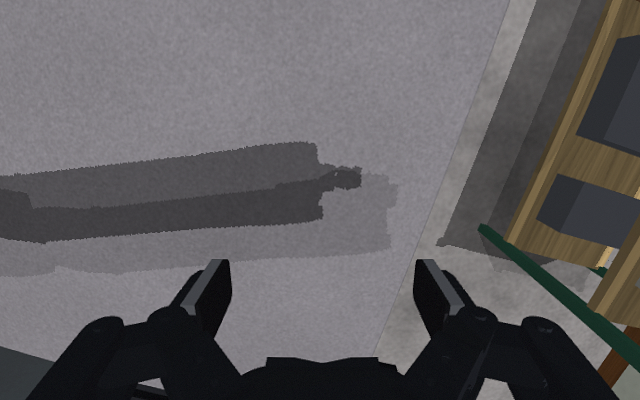

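```bash
cat > h.py <<'E'
import numpy as np,cv2
from rig import env
from scipy.spatial.transform import Rotation as R
def cam(n):
    if n=="wrist":
        o=env.get_obs(); c=env.capture(n); T=np.eye(4); T[:3,:3]=R.from_quat(o["ee_rot"]).as_matrix(); T[:3,3]=o["tcp_pos"]
        c["c2w"]=T@np.array(c["hand_eye"])
    else:
        c=env.capture(n); c["c2w"]=np.linalg.inv(np.array(c["world_to_cam"]))
    return c
def ray(c,uv):
    d=np.array([c["k1"],0,0,0,0],float)
    # drawn = s*(1+k1 r^2): opencv model
    p=cv2.undistortPointsIter(np.array([[uv]],float),np.array(c["K"]),d,None,None,(3,40,1e-9))[0,0]
    M=c["c2w"]; v=M[:3,:3]@np.array([p[0],-p[1],-1]); return M[:3,3],v/np.linalg.norm(v)
def plane(c,uv,z):
    o,v=ray(c,uv); return o+v*(z-o[2])/v[2]
def tri(ca,ua,cb,ub):
    o,v=ray(ca,ua);p,w=ray(cb,ub)
    s=np.linalg.lstsq(np.c_[v,-w],p-o,rcond=None)[0]
    a=o+v*s[0];b=p+w*s[1]; return (a+b)/2,np.linalg.norm(a-b)
def proj(c,P):
    w=np.linalg.inv(c["c2w"])@np.r_[P,1]; x,y=w[0]/-w[2],-w[1]/-w[2]
    s=1+c["k1"]*(x*x+y*y);K=np.array(c["K"]);return np.array([K[0,0]*x*s+K[0,2],K[1,1]*y*s+K[1,2]])
E
python3 - <<'E'
import cv2
t=cv2.imread("pics/top0.png");s=cv2.imread("pics/side0.png")
a=cv2.resize(t[190:290,210:290],None,fx=6,fy=6,interpolation=cv2.INTER_CUBIC)
b=cv2.resize(t[195:285,350:440],None,fx=6,fy=6,interpolation=cv2.INTER_CUBIC)
cv2.imwrite("pics/a.png",a);cv2.imwrite("pics/b.png",b)
cv2.imwrite("pics/c.png",cv2.resize(s[130:225,230:350],None,fx=6,fy=6,interpolation=cv2.INTER_CUBIC))
cv2.imwrite("pics/d.png",cv2.resize(s[230:325,250:350],None,fx=6,fy=6,interpolation=cv2.INTER_CUBIC))
E
```

```text
(no output)
```

View pics/a.png

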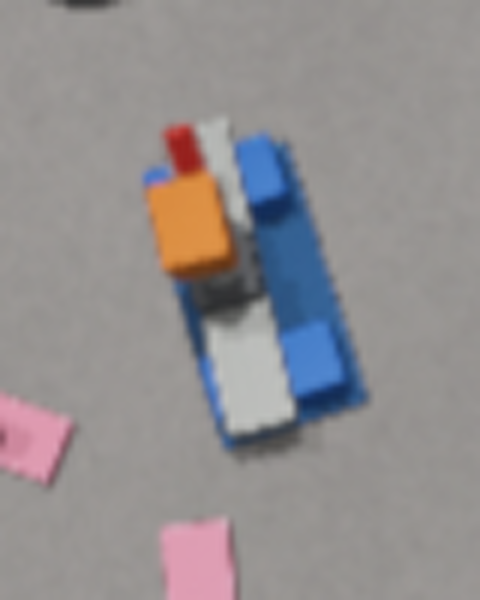

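View pics/b.png

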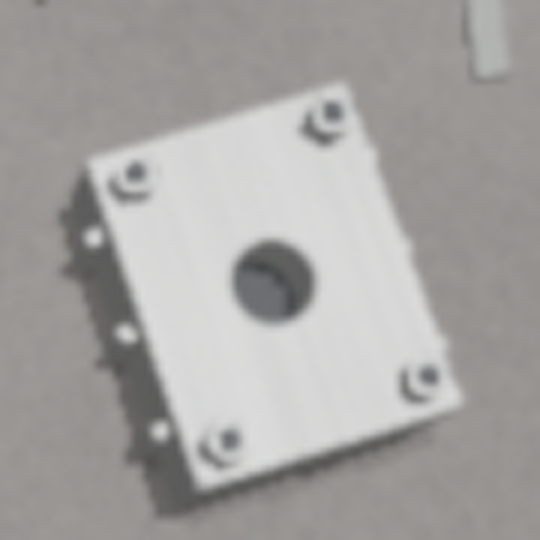

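View pics/c.png

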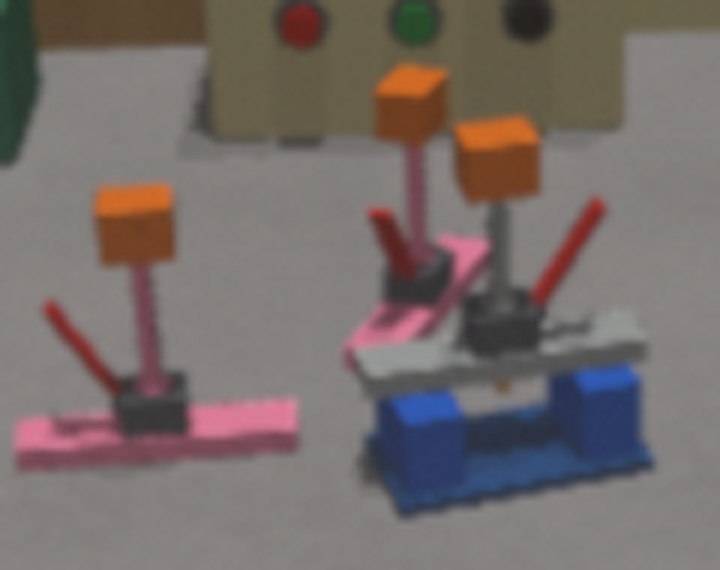

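View pics/d.png

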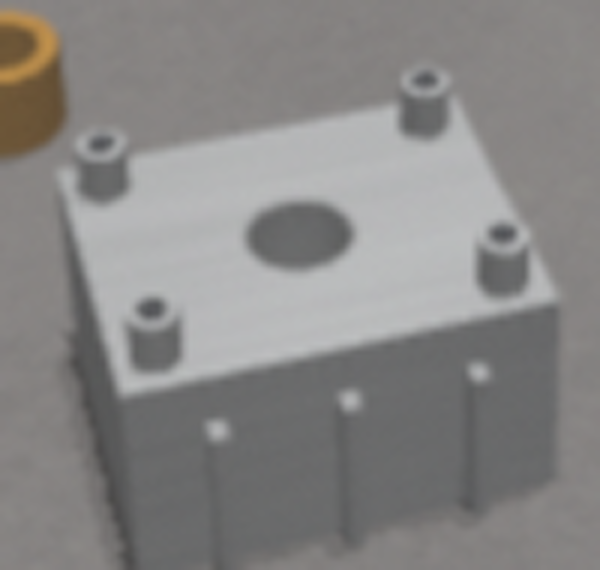

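Run:
```python
from h import *
t=cam("top");s=cam("side")
f=lambda x,y,ox,oy:(( x+.5)/6-.5+ox,(y+.5)/6-.5+oy)
A=lambda x,y:f(x,y,210,190)
B=lambda x,y:f(x,y,350,195)
C=lambda x,y:f(x,y,230,130)
D=lambda x,y:f(x,y,250,230)
k,e=tri(t,A(191.7,223),s,C(498,137));print("knobtop",k,e)
for z in (k[2],): print([plane(t,A(*p),z).round(1) for p in((148,188),(212,172),(235,258),(172,275))])
for z in (64,): print("bar",[plane(t,A(*p),z).round(1) for p in((235,433),(297,415),(228,117),(200,120),(208,330))])
print("bartop side",[plane(s,C(*p),64).round(1) for p in((358,350),(368,380),(645,335),(630,310))])
print("lever end",tri(t,A(180,130),s,C(600,205)))
print("bore",plane(t,B(274,282),85),plane(s,D(300,236),85),tri(t,B(274,282),s,D(300,236)))
bt=[B(133,176),B(329,113),B(426,377),B(227,439)]
P=[plane(t,b,105) for b in bt];print("boss",np.round(P,1),np.mean(P,0))
ct=[B(88,160),B(345,84),B(465,403),B(202,492)]
P=[plane(t,b,85) for b in ct];print("corner",np.round(P,1),np.mean(P,0))
bs=[D(101,142),D(425,80),D(502,233),D(152,308)]
P=[plane(s,b,105) for b in bs];print("boss side",np.round(P,1),np.mean(P,0))
for q in (np.array(P),): 
  pass
```

```text
knobtop [560.76498382 196.45520646 173.50537478] 4.47186887743632
[array([573.8, 213.7, 173.5]), array([579.2, 187.7, 173.5]), array([543.2, 179. , 173.5]), array([537.5, 204.3, 173.5])]
bar [array([488.4, 194.9,  64. ]), array([494.9, 167.7,  64. ]), array([630.6, 195.8,  64. ]), array([629.9, 208.4,  64. ]), array([534.4, 206. ,  64. ])]
bartop side [array([492.5, 195.5,  64. ]), array([497.8, 166. ,  64. ]), array([632.5, 200.8,  64. ]), array([627.2, 226.9,  64. ])]
lever end (array([609.62720446, 207.07825742, 131.80987132]), np.float64(2.8281956357745184))
bore [ 518.96251557 -188.8619642    85.        ] [ 522.19120346 -189.46343652   85.        ] (array([ 520.66383817, -188.84858299,   84.06563427]), np.float64(3.070524878439275))
boss [[ 564.6 -128.7  105. ]
 [ 588.2 -215.8  105. ]
 [ 471.6 -245.9  105. ]
 [ 449.8 -159.3  105. ]] [ 518.55469802 -187.39433632  105.        ]
corner [[ 577.1 -112.3   85. ]
 [ 605.7 -228.4   85. ]
 [ 462.2 -266.3   85. ]
 [ 430.1 -150.    85. ]] [ 518.77744641 -189.24420685   85.        ]
boss side [[ 452.7 -158.2  105. ]
 [ 568.8 -129.   105. ]
 [ 590.6 -215.5  105. ]
 [ 474.8 -245.6  105. ]] [ 521.73251032 -187.09911854  105.        ]
```

```bash
cat >> h.py <<'E'
def go(P,yaw,o=None,pos0=None,R0=None):
    """target TCP P world, gauge x axis yaw deg; tool x down, tool y = +-gauge y"""
    o=o or env.get_obs(); R0=R.from_quat(o["ee_rot"]).as_matrix() if R0 is None else R0
    p0=o["tcp_pos"] if pos0 is None else np.array(pos0)
    a=np.radians(yaw); best=None
    for sg in (1,-1):
        x=np.array([0,0,-1.]);y=sg*np.array([-np.sin(a),np.cos(a),0]);T=np.c_[x,y,np.cross(x,y)]
        rv=R.from_matrix(R0.T@T).as_rotvec(degrees=True)
        print(sg,"shift cm",(R0.T@(np.array(P)-p0)/10).round(2),"turn",rv.round(2))
E
python3 - <<'E'
from h import *
o=env.get_obs();print(R.from_quat(o["ee_rot"]).as_matrix().round(3))
go([561,197,230],13.5)
E
```

```text
[[-0.     0.261 -0.965]
 [ 0.001 -0.965 -0.261]
 [-1.    -0.001  0.   ]]
1 shift cm [ -3.84 -66.88 -59.3 ] turn [-1.7839e+02 -6.0000e-02  0.0000e+00]
-1 shift cm [ -3.84 -66.88 -59.3 ] turn [1.61 0.   0.04]
```

```bash
python3 -m creep '[1,-1,-2.2,-3.2,0,0,0, 1,-2,-4.4,-6.4,0,0,0, 1,-3,-6.6,-9.6,0,0,0, 1,-3.8,-8.8,-12.8,0,0,0, 1,-3.8,-11,-16,0,0,0, 1,-3.8,-13.2,-19.2,0,0,0, 1,-3.8,-15.4,-22.4,0,0,0, 1,-3.8,-17.6,-25.1,0,0,0]'; python3 -m creep '[1,0,-2.8,-2.5,0,0,0, 1,0,-5.6,-5,0,0,0, 1,0,-8.4,-7.5,0,0,0, 1,0,-11.2,-10,0,0,0, 1,0,-14,-12.5,0,0,0, 1,0,-16.8,-15,0,0,0, 1,0,-19.6,-17.5,0,0,0, 1,0,-22.3,-19.7,0,0,0]'
python3 - <<'E'
from h import *
o=env.get_obs();print(o['qpos'],o['tcp_pos'])
go([561,197,230],13.5)
E
```

```text
time: 0.92
tcp_pos: [361.0, -365.9, 229.7]
ee_rot: [0.701, 0.093, -0.701, 0.093]
contact_force: [1.0, -0.4, 0.7]
finger_gap: 85.5
time: 1.58
tcp_pos: [492.1, -99.3, 229.8]
ee_rot: [0.701, 0.093, -0.701, 0.093]
contact_force: [1.6, 0.0, 0.8]
finger_gap: 85.7
[ 0.6481753   0.07624763 -0.56381327  1.69522086  0.04159364  1.38149945
 -1.22874763] [492.10302463 -99.27224689 229.77921919]
1 shift cm [-2.000e-02 -2.680e+01 -1.439e+01] turn [-1.7836e+02  3.0000e-02 -4.0000e-02]
-1 shift cm [-2.000e-02 -2.680e+01 -1.439e+01] turn [ 1.64 -0.03 -0.02]
```

```bash
python3 -m creep '[1,0,-3.4,-1.8,0,0,0, 1,0,-6.8,-3.6,0.5,0,0, 1,0,-10.2,-5.4,1,0,0, 1,0,-13.6,-7.2,1.6,0,0, 1,0,-17,-9,1.6,0,0, 1,0,-20.4,-10.8,1.6,0,0, 1,0,-23.7,-12.6,1.6,0,0, 1,0,-26.8,-14.4,1.6,0,0]'
python3 - <<'E'
from h import *
c=cam("wrist");cv2.imwrite("pics/w1.png",c["image"][:,:,::-1])
np.save("w1.npy",c["c2w"])
E
```

```text
time: 2.25
tcp_pos: [560.6, 196.9, 229.7]
ee_rot: [0.702, 0.083, -0.702, 0.083]
contact_force: [1.0, -0.4, 0.6]
finger_gap: 85.2
```

View pics/w1.png

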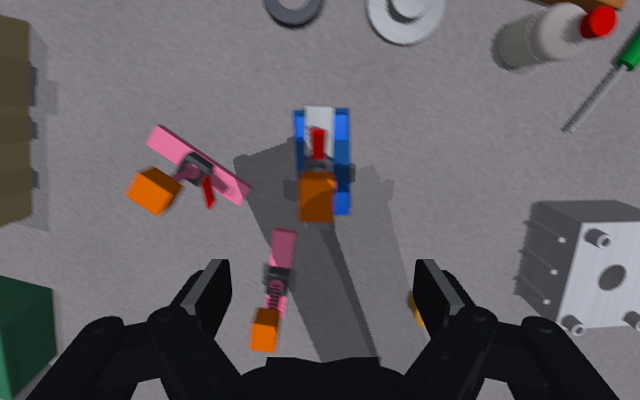

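Run:
```python
import cv2
t=cv2.imread("pics/w1.png")
cv2.imwrite("pics/w1c.png",cv2.resize(t[95:235,270:370],None,fx=5,fy=5,interpolation=cv2.INTER_CUBIC))
```

```text
(no output)
```

View pics/w1c.png

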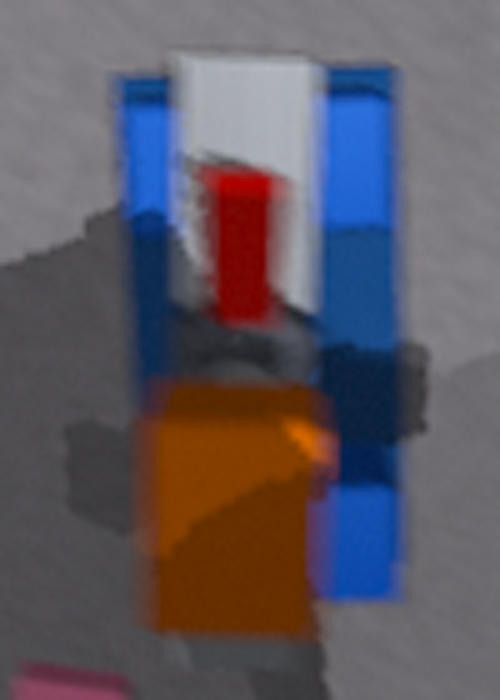

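Run:
```python
from h import *
c=cam("wrist")
f=lambda x,y:((x+.5)/5-.5+270,(y+.5)/5-.5+95)
for p in((145,415),(335,415),(318,635),(153,635),(237,525)):print(plane(c,f(*p),173))
print('lever',plane(c,f(245,190),131), 'barend',plane(c,f(172,55),64),plane(c,f(318,60),64),plane(c,f(318,310),64))
go([561,197,142],13.5)
```

```text
[575.91949823 227.14999032 173.        ]
[582.97949038 198.72664721 173.        ]
[547.17153819 192.16221751 173.        ]
[540.74222157 217.95320469 173.        ]
[562.06670619 209.19320667 173.        ]
lever [608.73647683 219.90710692 131.        ] barend [625.82599513 240.89787471  64.        ] [632.21845939 210.79064293  64.        ] [580.77305058 197.51934852  64.        ]
1 shift cm [ 8.7   0.54 -0.05] turn [-1.7952e+02 -3.3000e-01  5.0000e-02]
-1 shift cm [ 8.7   0.54 -0.05] turn [0.48 0.03 0.21]
```

Run:
```python
from h import *
for i in range(4):
    o=env.get_obs();print(o['time'],o['tcp_pos'],o['qvel'].round(3));c=cam("wrist")
o=env.get_obs();print(o['time'],o['tcp_pos'],o['qvel'].round(3))
f=lambda x,y:((x+.5)/5-.5+270,(y+.5)/5-.5+95)
cv2.imwrite("pics/w2.png",c["image"][:,:,::-1])
t=c["image"][:,:,::-1]
cv2.imwrite("pics/w2c.png",cv2.resize(t[95:235,270:370],None,fx=5,fy=5,interpolation=cv2.INTER_CUBIC))
```

```text
2.35 [559.3640002  201.8285233  229.04571493] [ 0.073 -0.047  0.055  0.04  -0.016  0.005  0.08 ]
2.4 [559.79095302 198.42497087 229.02153009] [ 0.058 -0.033  0.047  0.024  0.     0.004  0.029]
2.45 [560.24793311 195.9069052  229.13021706] [ 0.042 -0.022  0.027  0.015  0.001  0.     0.009]
2.5 [560.60857619 194.30821166 229.27661784] [ 0.026 -0.016  0.012  0.008  0.     0.     0.001]
2.55 [560.81648984 193.50973752 229.4691218 ] [ 0.016 -0.008  0.005  0.003 -0.    -0.001 -0.001]
```

View pics/w2c.png

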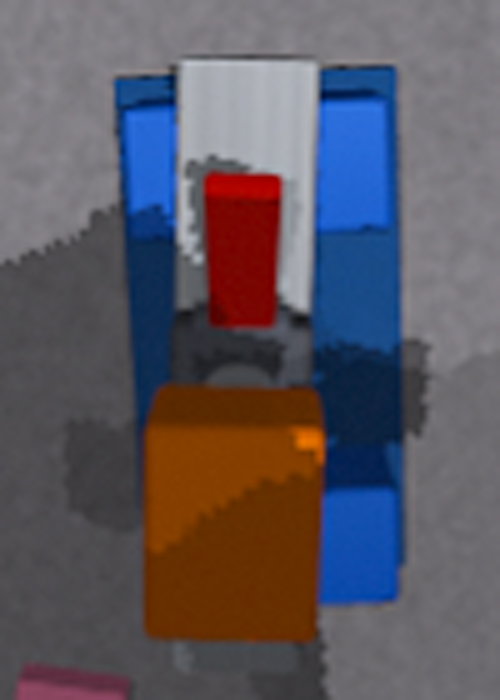

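Run:
```python
from h import *
c=cam("wrist")
f=lambda x,y:((x+.5)/5-.5+270,(y+.5)/5-.5+95)
for p in((146,425),(324,425),(318,640),(146,636),(234,530)):print(plane(c,f(*p),173.5).round(1))
print('bar',plane(c,f(177,60),64),plane(c,f(318,62),64),plane(c,f(313,310),64))
print('head/rod mid',plane(c,f(242,530),173.5))
go([561,197,142],13.5)
o=env.get_obs();print(o["tcp_pos"])
```

```text
[575.8 215.2 173.5]
[582.1 188.4 173.5]
[547.3 180.7 173.5]
[541.6 207.8 173.5]
[562.3 198.1 173.5]
bar [626.54206164 227.17954558  64.        ] [633.02795725 198.14035461  64.        ] [581.54482855 186.47781596  64.        ]
head/rod mid [562.62188947 196.87209009 173.5       ]
1 shift cm [ 8.76 -0.38 -0.1 ] turn [ 1.7989e+02 -9.0000e-02 -0.0000e+00]
-1 shift cm [ 8.76 -0.38 -0.1 ] turn [-0.11  0.   -0.06]
[560.8793649  193.18874392 229.60450477]
```

```bash
python3 -m creep '[1,0.5,-0.25,-0.1,0,0,0, 1,2,-0.45,-0.2,0,0,0, 1,3.5,-0.45,-0.2,0,0,0, 1,5,-0.45,-0.2,0,0,0, 1,6.5,-0.45,-0.2,0,0,0, 1,7.8,-0.45,-0.2,0,0,0, 1,8.7,-0.45,-0.2,0,0,0, 1,8.7,-0.45,-0.2,0,0,0]'; python3 -m creep '[1,0,0,0,0,0,0,1,0,0,0,0,0,0,1,0,0,0,0,0,0,1,0,0,0,0,0,0,-1,0,0,0,0,0,0,-1,0,0,0,0,0,0,-1,0,0,0,0,0,0,-1,0,0,0,0,0,0]'; python3 -m creep '[-1,0,0,0,0,0,0,-1,0,0,0,0,0,0,-1,0,0,0,0,0,0,-1,0,0,0,0,0,0,-1,0,0,0,0,0,0,-1,0,0,0,0,0,0,-1,0,0,0,0,0,0,-1,0,0,0,0,0,0]'
python3 - <<'E'
from h import *
c=cam("wrist");cv2.imwrite("pics/w3.png",c["image"][:,:,::-1])
E
```

```text
time: 3.27
tcp_pos: [560.6, 198.7, 140.6]
ee_rot: [-0.701, -0.083, 0.703, -0.083]
contact_force: [0.1, 0.1, 0.1]
finger_gap: 85.6
time: 3.93
tcp_pos: [561.5, 199.7, 142.7]
ee_rot: [0.702, 0.083, -0.702, 0.083]
contact_force: [0.2, -0.1, -0.1]
finger_gap: 38.7
time: 4.6
tcp_pos: [561.5, 199.7, 142.6]
ee_rot: [0.702, 0.083, -0.702, 0.083]
contact_force: [0.2, -0.0, 0.1]
finger_gap: 0.1
```

View pics/w3.png

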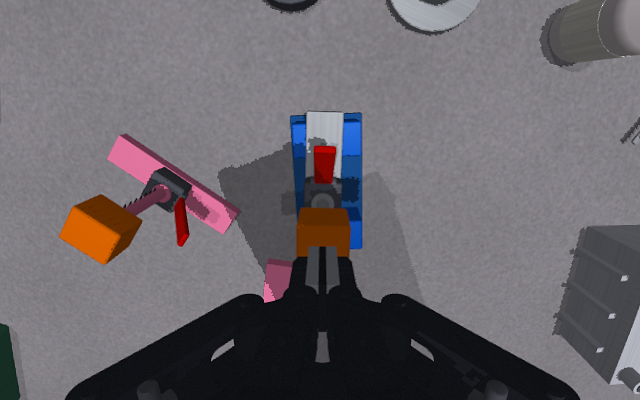

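Run:
```python
from h import *
t=cv2.imread("pics/w3.png")
a=cv2.resize(t[180:300,260:380],(600,600),interpolation=cv2.INTER_CUBIC)
s=cam("side")["image"][:,:,::-1];cv2.imwrite("pics/s3.png",s)
b=cv2.resize(s[100:220,240:360],(600,600),interpolation=cv2.INTER_CUBIC)
cv2.imwrite("pics/w3c.png",a);cv2.imwrite("pics/s3c.png",b)
```

```text
(no output)
```

View pics/w3c.png

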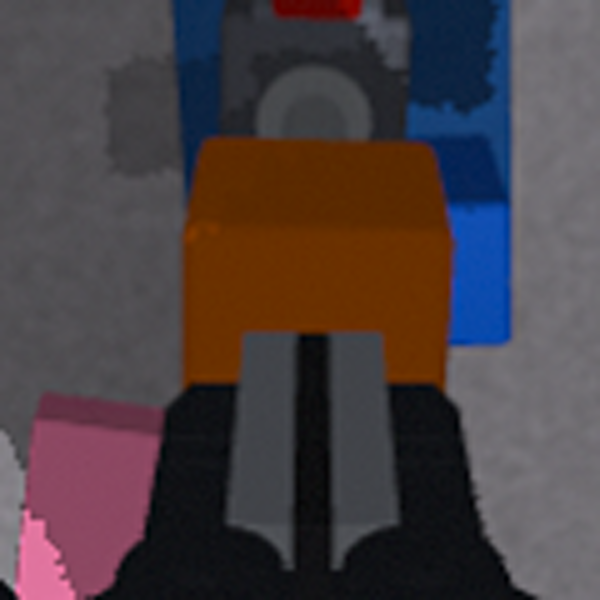

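View pics/s3c.png

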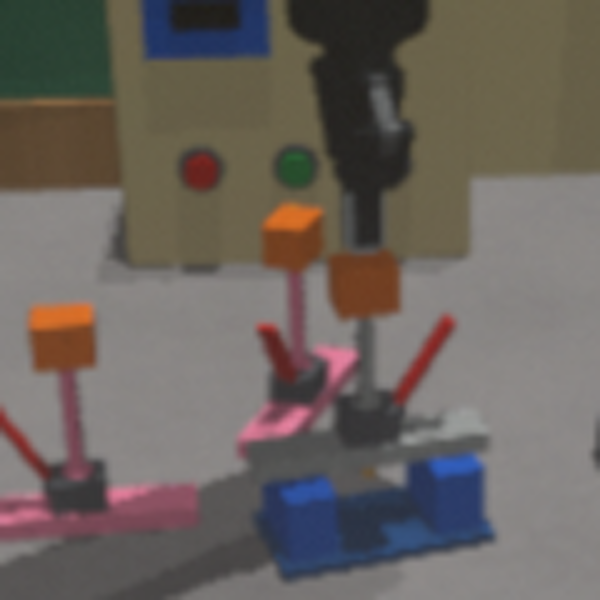

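Run:
```python
from h import *
t=cam("top");cv2.imwrite("pics/t3.png",t["image"][:,:,::-1])
cv2.imwrite("pics/t3c.png",cv2.resize(t["image"][180:280,190:310,::-1],None,fx=5,fy=5,interpolation=cv2.INTER_CUBIC))
s=cam("side");w=cam("wrist");o=env.get_obs();p=o["tcp_pos"];print(p,o["finger_gap"])
for n,c in(("t",t),("s",s),("w",w)):print(n,proj(c,p),proj(c,p+[0,0,31]),proj(c,p+[0,0,19]))
print(plane(s,(313.6,149.6),142))
# knob vertical size
f=lambda x,y:((x+.5)/5-.5+240,(y+.5)/5-.5+100)
print("knob bottom edge/ top edge side at y=185", [ (lambda o,v:(o+v*(184-o[1])/v[1]))(*ray(s,f(*q))) for q in((365,265),(365,318))])
```

```text
[561.51399425 199.70460338 142.59146699] -0.10357183919251417
t [242.00318421 228.24305939] [240.06230995 225.58873685] [240.82581958 226.63296785]
s [312.29246638 162.14412031] [312.04543083 152.11648339] [312.14180447 156.02983484]
w [321.67102616 231.72868217] [321.62652387 254.87571261] [321.64544424 245.02268153]
[568.01794203 287.23615751 142.        ]
knob bottom edge/ top edge side at y=185 [array([562.71330995, 184.        , 179.21236398]), array([562.0059688 , 184.        , 146.88659443])]
```

View pics/t3c.png

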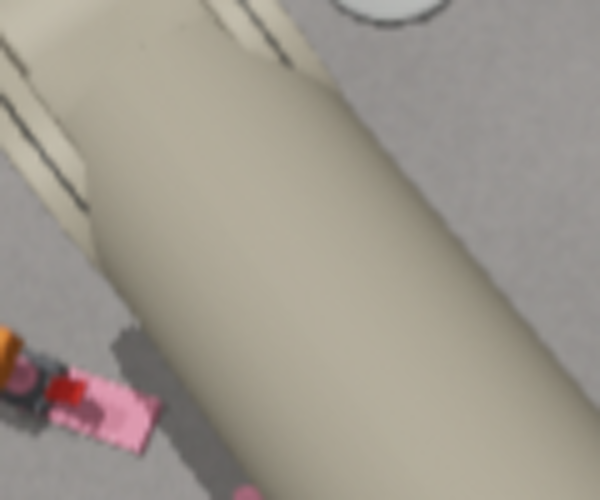

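```bash
python3 -m creep '[1,0,0,0,0,0,0, 1,0,0,0,0,0,0, 1,0,0,0,0,0,0, 1,0,0,0,0,0,0, 1,0,0,0,0,0,0, 1,0,0,0,0,0,0, 1,0,0,0,0,0,0, 1,0,0,0,0,0,0]'
python3 - <<'E'
from h import *
for n in("wrist","side"):
    c=cam(n);cv2.imwrite(f"pics/{n}4.png",c["image"][:,:,::-1])
s=cv2.imread("pics/side4.png")
cv2.imwrite("pics/side4c.png",cv2.resize(s[100:220,240:360],(600,600),interpolation=cv2.INTER_CUBIC))
E
```

```text
time: 5.52
tcp_pos: [561.5, 199.8, 142.6]
ee_rot: [0.702, 0.083, -0.702, 0.083]
contact_force: [-0.2, 0.5, 0.1]
finger_gap: 85.4
```

View pics/wrist4.png

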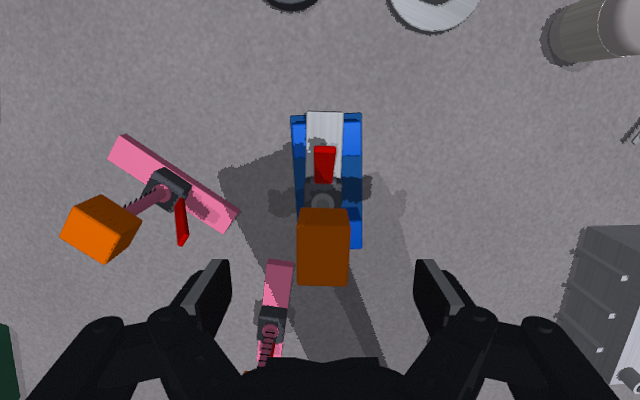

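View pics/side4c.png

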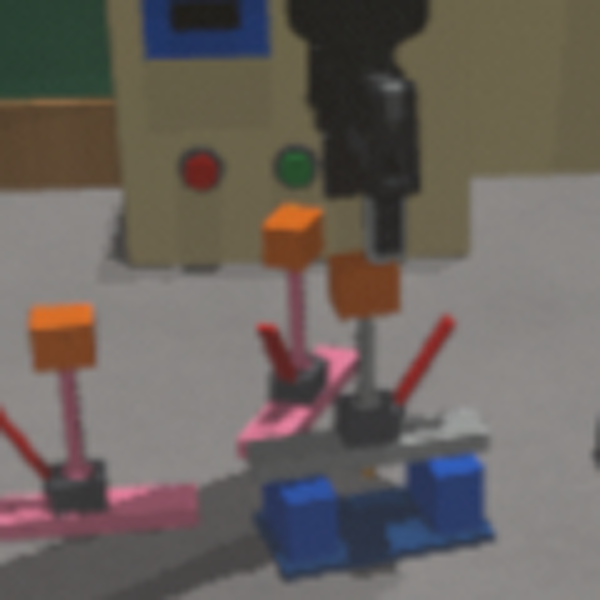

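Run:
```python
from h import *
s=cam("side")
o,v=ray(s,(240+385/5-.4,100+262/5-.4));print(o+v*(157-o[1])/v[1])
w=cam("wrist");T=np.eye(4);ob=env.get_obs();T[:3,:3]=R.from_quat(ob["ee_rot"]).as_matrix();T[:3,3]=ob["tcp_pos"]
for uv in((231,262),(414,262)):
  o,v=ray(w,uv); o2=np.linalg.inv(T)@np.r_[o,1]; v2=T[:3,:3].T@v
  for y in (-42.6,42.6):
    k=(y-o2[1])/v2[1]
    if k>0: print(uv,(o2[:3]+v2*k).round(1))
  # knob top plane
print([plane(w,p,173.5).round(1) for p in((297,226),(349,226),(349,285),(297,285))])
```

```text
[572.92308    157.         192.89685718]
(231, 262) [-49.8 -42.6  -5.9]
(414, 262) [-52.7  42.6  -7.4]
[array([574.6, 215.9, 173.5]), array([580.8, 189.9, 173.5]), array([547. , 180.8, 173.5]), array([540.3, 208.6, 173.5])]
```

```bash
python3 -m creep '[1,0.7,0,0,0,0,0, 1,1.4,0,0,0,0,0, 1,2.1,0,0,0,0,0, 1,2.8,0,0,0,0,0, 1,3.4,0,0,0,0,0, 1,3.9,0,0,0,0,0, 1,4.1,0,0,0,0,0, 1,4.1,0,0,0,0,0]'; python3 -m creep '[1,0,0,0,0,0,0,1,0,0,0,0,0,0,1,0,0,0,0,0,0,-1,0,0,0,0,0,0,-1,0,0,0,0,0,0,-1,0,0,0,0,0,0,-1,0,0,0,0,0,0,-1,0,0,0,0,0,0]'; python3 -m creep '[-1,0,0,0,0,0,0,-1,0,0,0,0,0,0,-1,0,0,0,0,0,0,-1,0,0,0,0,0,0,-1,0,0,0,0,0,0,-1,0,0,0,0,0,0,-1,0,0,0,0,0,0,-1,0,0,0,0,0,0]'
python3 - <<'E'
from h import *
for n in("wrist","side"):
    c=cam(n);cv2.imwrite(f"pics/{n}5.png",c["image"][:,:,::-1])
s=cv2.imread("pics/side5.png")
cv2.imwrite("pics/side5c.png",cv2.resize(s[100:220,240:360],(600,600),interpolation=cv2.INTER_CUBIC))
E
```

```text
time: 6.38
tcp_pos: [561.2, 199.7, 100.9]
ee_rot: [-0.702, -0.083, 0.703, -0.083]
contact_force: [-0.1, -1.0, 0.1]
finger_gap: 85.2
time: 7.05
tcp_pos: [561.6, 199.7, 101.7]
ee_rot: [0.702, 0.083, -0.702, 0.083]
contact_force: [-0.6, 0.9, 0.4]
finger_gap: 27.4
time: 7.72
tcp_pos: [561.5, 199.7, 101.6]
ee_rot: [0.702, 0.083, -0.702, 0.083]
contact_force: [0.4, 0.2, 0.5]
finger_gap: 27.4
```

View pics/wrist5.png

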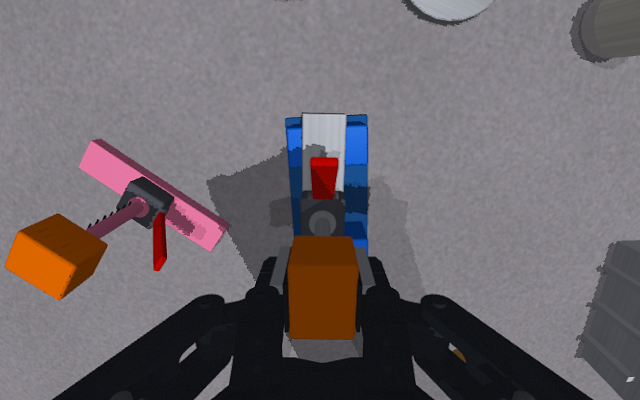

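View pics/side5c.png

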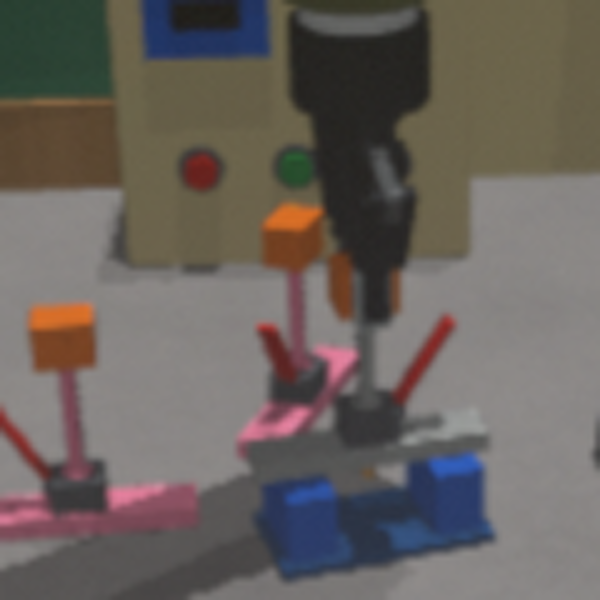

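```bash
python3 -m creep '[-1,-0.5,0,0,0,0,0,-1,-1.5,0,0,0,0,0,-1,-3,0,0,0,0,0,-1,-5,0,0,0,0,0,-1,-7,0,0,0,0,0,-1,-9,0,0,0,0,0,-1,-10.5,0,0,0,0,0,-1,-11,0,0,0,0,0]';  python3 - <<'E'
from h import *
o=env.get_obs();print(o["contact_force"])
for n in("wrist","side"):
    c=cam(n);cv2.imwrite(f"pics/{n}6.png",c["image"][:,:,::-1])
s=cv2.imread("pics/side6.png")
cv2.imwrite("pics/side6c.png",cv2.resize(s[80:200,240:360],(600,600),interpolation=cv2.INTER_CUBIC))
R0=R.from_quat(o["ee_rot"]).as_matrix()
go([520.5,-188,212],14.6,pos0=[561.5,199.7,211.6],R0=R0)
E
```

```text
time: 8.48
tcp_pos: [562.1, 200.3, 214.5]
ee_rot: [0.703, 0.083, -0.701, 0.083]
contact_force: [0.2, -0.1, -4.8]
finger_gap: 27.3
[ 0.20870151 -0.14185821 -4.81497279]
1 shift cm [-0.08 36.73 13.06] turn [1.7893e+02 1.0000e-02 2.7000e-01]
-1 shift cm [-0.08 36.73 13.06] turn [-1.07 -0.17  0.01]
```

View pics/side6c.png

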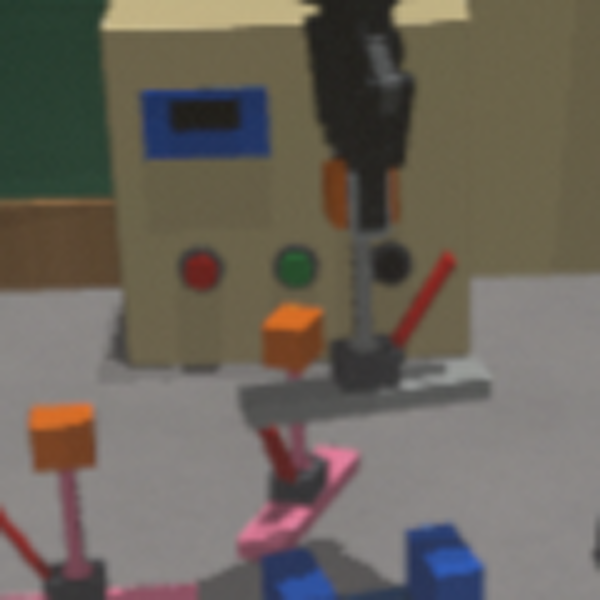

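View pics/wrist6.png

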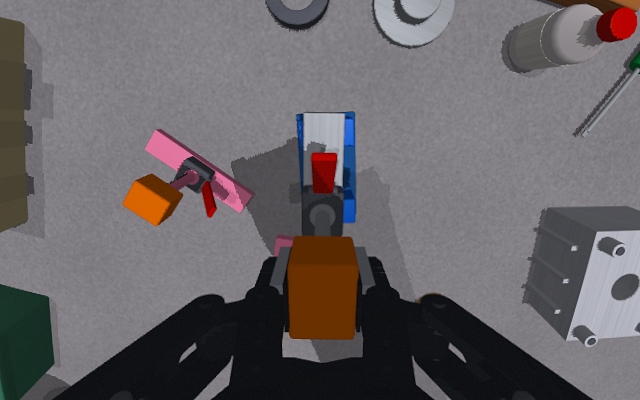

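```bash
python3 -m creep '[-1,0,0.8,0.3,0,0,0,-1,0,2.5,0.9,0,0,0,-1,0,5,1.8,0,0,0,-1,0,8,2.9,0,0,0,-1,0,11,3.9,0,0,0,-1,0,14,5,0,0,0,-1,0,17,6.1,0,0,0,-1,0,20,7.1,-1,0,0]'; python3 -m creep '[-1,0,3,1.1,0,0,0,-1,0,6,2.1,0,0,0,-1,0,9,3.2,0,0,0,-1,0,11.6,4.1,0,0,0,-1,0,13.8,4.9,0,0,0,-1,0,15.4,5.5,0,0,0,-1,0,16.4,5.8,0,0,0,-1,0,16.7,5.95,0,0,0]';python3 -m creep '[-1,0,0,0,0,0,0,-1,0,0,0,0,0,0,-1,0,0,0,0,0,0,-1,0,0,0,0,0,0,-1,0,0,0,0,0,0,-1,0,0,0,0,0,0,-1,0,0,0,0,0,0,-1,0,0,0,0,0,0]'
python3 - <<'E'
from h import *
o=env.get_obs();print(o["contact_force"],o["qvel"].round(3))
for n in("wrist","side","top"):
    c=cam(n);cv2.imwrite(f"pics/{n}7.png",c["image"][:,:,::-1])
s=cv2.imread("pics/side7.png")
cv2.imwrite("pics/side7c.png",cv2.resize(s[170:330,210:370],None,fx=3.75,fy=3.75,interpolation=cv2.INTER_CUBIC))
go([520.5,-188,212],14.6)
E
```

```text
time: 9.25
tcp_pos: [537.6, -13.7, 210.2]
ee_rot: [-0.701, -0.089, 0.702, -0.089]
contact_force: [0.3, 0.0, -5.0]
finger_gap: 27.4
time: 9.92
tcp_pos: [522.2, -190.2, 210.3]
ee_rot: [-0.701, -0.088, 0.702, -0.088]
contact_force: [0.7, 0.3, -5.7]
finger_gap: 27.3
time: 10.58
tcp_pos: [523.5, -187.7, 211.7]
ee_rot: [0.701, 0.089, -0.701, 0.089]
contact_force: [-0.0, 0.5, -5.1]
finger_gap: 27.0
[-0.03649407  0.46077987 -5.10514112] [ 0.002  0.001  0.004  0.001 -0.001 -0.     0.002]
1 shift cm [-0.04 -0.07  0.29] turn [ 1.7991e+02 -1.0000e-02  0.0000e+00]
-1 shift cm [-0.04 -0.07  0.29] turn [-0.09 -0.   -0.  ]
```

View pics/side7c.png

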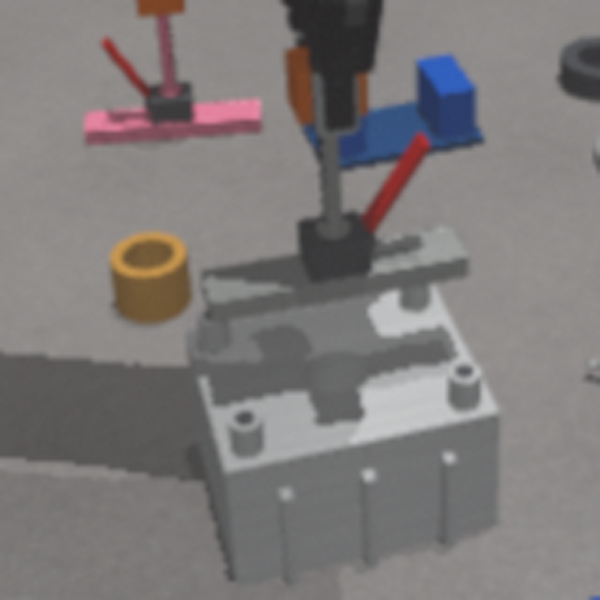

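View pics/wrist7.png

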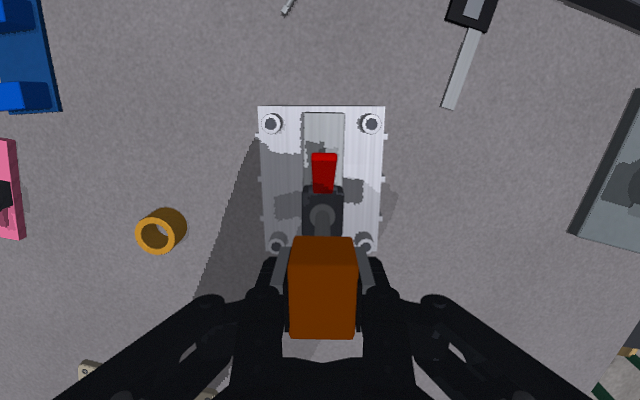

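```bash
python3 -m creep '[-1,0.5,0,0.1,0,0,0,-1,1.3,0,0.2,0,0,0,-1,2.1,0,0.2,0,0,0,-1,2.9,0,0.2,0,0,0,-1,3.7,0,0.2,0,0,0,-1,4.4,0,0.2,0,0,0,-1,4.9,0,0.2,0,0,0,-1,5,0,0.2,0,0,0]'; python3 -m creep '[-1,0.1,0,0,0,0,0,-1,0.2,0,0,0,0,0,-1,0.3,0,0,0,0,0,-1,0.4,0,0,0,0,0,-1,0.5,0,0,0,0,0,-1,0.6,0,0,0,0,0,-1,0.7,0,0,0,0,0,-1,0.8,0,0,0,0,0]'; python3 -m creep '[-1,0.1,0,0,0,0,0,-1,0.2,0,0,0,0,0,-1,0.3,0,0,0,0,0,-1,0.4,0,0,0,0,0,-1,0.4,0,0,0,0,0,-1,0.4,0,0,0,0,0,-1,0.4,0,0,0,0,0,-1,0.4,0,0,0,0,0]';  python3 - <<'E'
from h import *
o=env.get_obs();print(o["contact_force"],o["qvel"].round(3))
for n in("wrist","side"):
    c=cam(n);cv2.imwrite(f"pics/{n}8.png",c["image"][:,:,::-1])
s=cv2.imread("pics/side8.png")
cv2.imwrite("pics/side8c.png",cv2.resize(s[190:330,210:370],None,fx=4,fy=4,interpolation=cv2.INTER_CUBIC))
E
```

```text
time: 11.4
tcp_pos: [521.0, -188.2, 160.3]
ee_rot: [-0.701, -0.09, 0.702, -0.089]
contact_force: [0.3, 0.8, -5.7]
finger_gap: 27.3
time: 12.07
tcp_pos: [521.5, -188.4, 153.6]
ee_rot: [0.701, 0.089, -0.701, 0.089]
contact_force: [-0.1, -0.2, -5.6]
finger_gap: 27.1
time: 12.73
tcp_pos: [521.6, -188.4, 150.0]
ee_rot: [0.702, 0.089, -0.701, 0.089]
contact_force: [-2.7, 1.0, 1.9]
finger_gap: 27.3
[-2.65695662  0.9943622   1.89464903] [ 0.002  0.    -0.001  0.001  0.001 -0.001 -0.   ]
```

View pics/side8c.png

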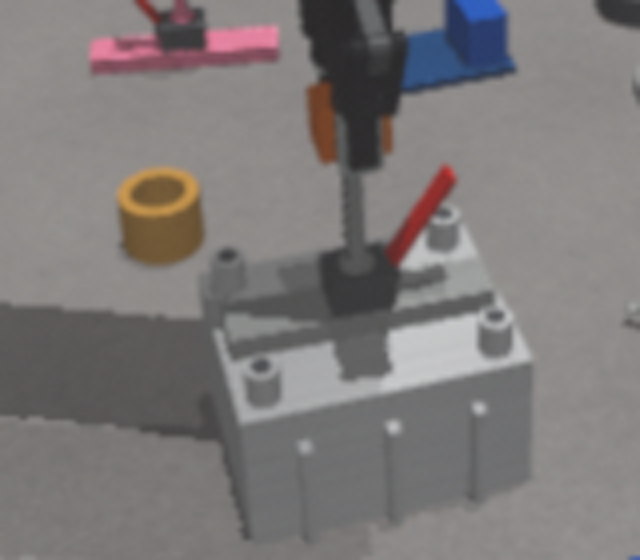

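View pics/wrist8.png

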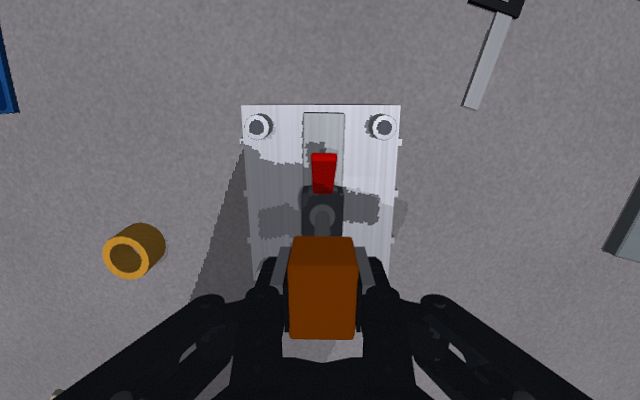

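```bash
python3 -m creep '[-1,0.3,0,0,0,0,0,-1,0.7,0,0,0,0,0,-1,1.1,0,0,0,0,0,-1,1.5,0,0,0,0,0,-1,1.9,0,0,0,0,0,-1,2.3,0,0,0,0,0,-1,2.6,0,0,0,0,0,-1,2.8,0,0,0,0,0]'; python3 -m creep '[-1,0.1,0,0,0,0,0,-1,0.2,0,0,0,0,0,-1,0.3,0,0,0,0,0,-1,0.4,0,0,0,0,0,-1,0.5,0,0,0,0,0,-1,0.5,0,0,0,0,0,-1,0.5,0,0,0,0,0,-1,0.5,0,0,0,0,0]'
```

```text
time: 13.5
tcp_pos: [521.7, -188.5, 121.2]
ee_rot: [0.702, 0.089, -0.701, 0.089]
contact_force: [-0.3, -0.3, 3.3]
finger_gap: 27.3
time: 14.17
tcp_pos: [521.7, -188.4, 116.5]
ee_rot: [0.702, 0.089, -0.701, 0.089]
contact_force: [2.6, -0.3, -0.1]
finger_gap: 27.4
```

```bash
python3 -m creep '[-1,0.05,0,0,0,0,0,-1,0.1,0,0,0,0,0,-1,0.15,0,0,0,0,0,-1,0.2,0,0,0,0,0,-1,0.2,0,0,0,0,0,-1,0.2,0,0,0,0,0,-1,0.2,0,0,0,0,0,-1,0.2,0,0,0,0,0]'
```

```text
time: 14.83
tcp_pos: [521.6, -188.4, 114.6]
ee_rot: [0.702, 0.089, -0.701, 0.089]
contact_force: [3.6, -0.6, 0.4]
finger_gap: 27.6
```

```bash
python3 -m creep '[-1,0.05,0,0,0,0,0,-1,0.1,0,0,0,0,0,-1,0.15,0,0,0,0,0,-1,0.2,0,0,0,0,0,-1,0.2,0,0,0,0,0,-1,0.2,0,0,0,0,0,-1,0.2,0,0,0,0,0,-1,0.2,0,0,0,0,0]'
```

```text
time: 15.5
tcp_pos: [521.5, -188.4, 112.6]
ee_rot: [0.701, 0.089, -0.701, 0.089]
contact_force: [3.8, -0.0, 0.2]
finger_gap: 27.5
```

```bash
python3 -m creep '[-1,0.05,0,0,0,0,0,-1,0.1,0,0,0,0,0,-1,0.15,0,0,0,0,0,-1,0.2,0,0,0,0,0,-1,0.2,0,0,0,0,0,-1,0.2,0,0,0,0,0,-1,0.2,0,0,0,0,0,-1,0.2,0,0,0,0,0]'
```

```text
time: 16.17
tcp_pos: [521.4, -188.4, 110.5]
ee_rot: [-0.701, -0.089, 0.702, -0.089]
contact_force: [4.3, 0.3, 0.4]
finger_gap: 27.3
```

```bash
python3 -m creep '[-1,0.05,0,0,0,0,0,-1,0.1,0,0,0,0,0,-1,0.15,0,0,0,0,0,-1,0.2,0,0,0,0,0,-1,0.2,0,0,0,0,0,-1,0.2,0,0,0,0,0,-1,0.2,0,0,0,0,0,-1,0.2,0,0,0,0,0]'
```

```text
time: 16.83
tcp_pos: [521.5, -188.4, 108.5]
ee_rot: [-0.701, -0.089, 0.701, -0.089]
contact_force: [3.3, -0.3, -0.7]
finger_gap: 27.3
```

```bash
python3 -m creep '[-1,0.05,0,0,0,0,0,-1,0.1,0,0,0,0,0,-1,0.15,0,0,0,0,0,-1,0.2,0,0,0,0,0,-1,0.2,0,0,0,0,0,-1,0.2,0,0,0,0,0,-1,0.2,0,0,0,0,0,-1,0.2,0,0,0,0,0]'
python3 - <<'E'
from h import *
for n in("wrist","side"):
    c=cam(n);cv2.imwrite(f"pics/{n}9.png",c["image"][:,:,::-1])
s=cv2.imread("pics/side9.png")
cv2.imwrite("pics/side9c.png",cv2.resize(s[190:330,210:370],None,fx=4,fy=4,interpolation=cv2.INTER_CUBIC))
E
```

```text
time: 17.5
tcp_pos: [521.4, -188.4, 106.5]
ee_rot: [-0.701, -0.089, 0.701, -0.089]
contact_force: [3.2, -0.5, 0.5]
finger_gap: 26.9
```

View pics/side9c.png

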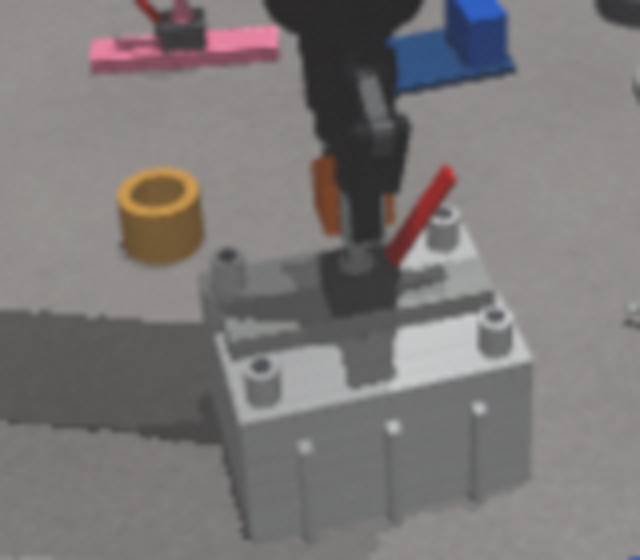

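View pics/wrist9.png

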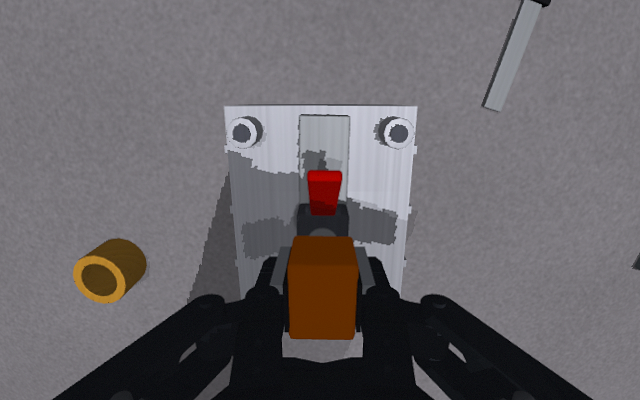

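```bash
python3 -m creep '[-1,0.05,0,0,0,0,0,-1,0.1,0,0,0,0,0,-1,0.15,0,0,0,0,0,-1,0.2,0,0,0,0,0,-1,0.2,0,0,0,0,0,-1,0.2,0,0,0,0,0,-1,0.2,0,0,0,0,0,-1,0.2,0,0,0,0,0]'
```

```text
time: 18.27
tcp_pos: [521.5, -188.4, 104.5]
ee_rot: [-0.701, -0.089, 0.701, -0.089]
contact_force: [1.0, -0.3, 0.4]
finger_gap: 27.1
```

```bash
python3 -m creep '[-1,0.05,0,0,0,0,0,-1,0.1,0,0,0,0,0,-1,0.15,0,0,0,0,0,-1,0.2,0,0,0,0,0,-1,0.2,0,0,0,0,0,-1,0.2,0,0,0,0,0,-1,0.2,0,0,0,0,0,-1,0.2,0,0,0,0,0]'
```

```text
time: 18.93
tcp_pos: [521.4, -188.4, 102.5]
ee_rot: [-0.701, -0.089, 0.701, -0.089]
contact_force: [1.5, -0.5, 0.5]
finger_gap: 27.2
```

```bash
python3 -m creep '[-1,0.05,0,0,0,0,0,-1,0.1,0,0,0,0,0,-1,0.15,0,0,0,0,0,-1,0.2,0,0,0,0,0,-1,0.2,0,0,0,0,0,-1,0.2,0,0,0,0,0,-1,0.2,0,0,0,0,0,-1,0.2,0,0,0,0,0]'
```

```text
time: 19.6
tcp_pos: [521.5, -188.4, 101.0]
ee_rot: [-0.701, -0.089, 0.701, -0.089]
contact_force: [-1.6, 0.4, 7.0]
finger_gap: 26.8
```

```bash
python3 -m creep '[-1,0.05,0,0,0,0,0,-1,0.1,0,0,0,0,0,-1,0.15,0,0,0,0,0,-1,0.2,0,0,0,0,0,-1,0.2,0,0,0,0,0,-1,0.2,0,0,0,0,0,-1,0.2,0,0,0,0,0,-1,0.2,0,0,0,0,0]'
```

```text
time: 20.27
tcp_pos: [521.6, -188.5, 99.7]
ee_rot: [0.702, 0.089, -0.701, 0.089]
contact_force: [-4.0, 1.7, 13.2]
finger_gap: 27.4
```

```bash
python3 -m creep '[-0.1,0,0,0,0,0,0,0.2,0,0,0,0,0,0,0.5,0,0,0,0,0,0,1,0,0,0,0,0,0,1,0,0,0,0,0,0,1,0,0,0,0,0,0,1,0,0,0,0,0,0,1,0,0,0,0,0,0]'; python3 -m creep '[1,-0.5,0,0,0,0,0,1,-1.5,0,0,0,0,0,1,-3,0,0,0,0,0,1,-4.5,0,0,0,0,0,1,-6,0,0,0,0,0,1,-7.5,0,0,0,0,0,1,-9,0,0,0,0,0,1,-9.5,0,0,0,0,0]'; python3 -m creep '[-1,0,0,0,0,0,0,-1,0,0,0,0,0,0,-1,0,0,0,0,0,0,-1,0,0,0,0,0,0,-1,0,0,0,0,0,0,-1,0,0,0,0,0,0,-1,0,0,0,0,0,0,-1,0,0,0,0,0,0]'
python3 - <<'E'
from h import *
for n in("wrist","side"):
    c=cam(n);cv2.imwrite(f"pics/{n}10.png",c["image"][:,:,::-1])
s=cv2.imread("pics/side10.png")
cv2.imwrite("pics/side10c.png",cv2.resize(s[190:330,210:370],None,fx=4,fy=4,interpolation=cv2.INTER_CUBIC))
print(env.get_obs()["tcp_pos"])
E
```

```text
time: 20.93
tcp_pos: [521.5, -188.4, 98.6]
ee_rot: [-0.701, -0.089, 0.701, -0.089]
contact_force: [-0.3, -0.0, -0.0]
finger_gap: 85.1
time: 21.6
tcp_pos: [522.6, -188.6, 196.9]
ee_rot: [0.703, 0.089, -0.7, 0.09]
contact_force: [0.4, -0.3, 0.8]
finger_gap: 85.5
time: 22.27
tcp_pos: [521.5, -188.4, 193.4]
ee_rot: [-0.701, -0.089, 0.702, -0.089]
contact_force: [0.1, 0.2, 0.2]
finger_gap: 0.2
[ 521.49092966 -188.37234404  193.56163797]
```

View pics/side10c.png

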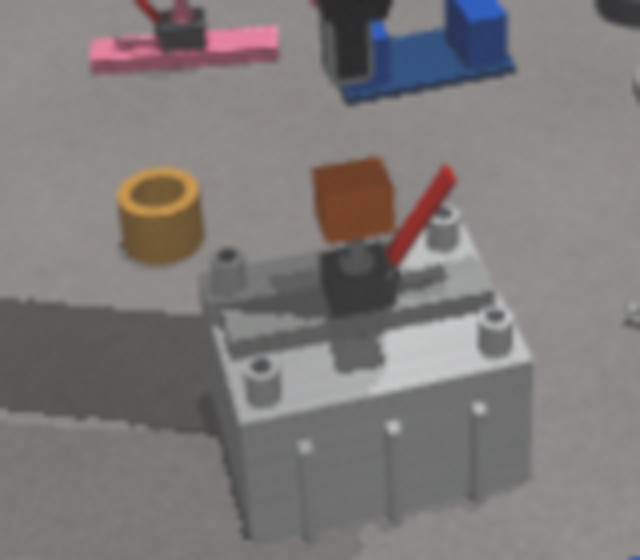

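View pics/wrist10.png

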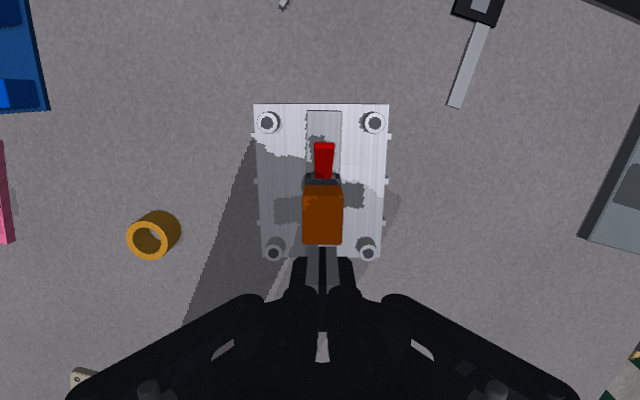

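```bash
python3 -m creep '[-1,0,0,-1,0,0,0,-1,0,0,-2,0,0,0,-1,0,0,-3,0,0,0,-1,0,0,-4,0,0,0,-1,1,0,-4.5,0,0,0,-1,2.5,0,-4.5,0,0,0,-1,4,0,-4.5,0,0,0,-1,4.8,0,-4.5,0,0,0]'; python3 -m creep '[-1,0,0,0,0,0,0,-1,0,0,0,0,0,0,-1,0,0,0,0,0,0,-1,0,0,0,0,0,0,-1,0,0,0,0,0,0,-1,0,0,0,0,0,0,-1,0,0,0,0,0,0,-1,0,0,0,0,0,0]'
python3 - <<'E'
from h import *
for n in("wrist","side"):
    c=cam(n);cv2.imwrite(f"pics/{n}11.png",c["image"][:,:,::-1])
s=cv2.imread("pics/side11.png")
cv2.imwrite("pics/side11c.png",cv2.resize(s[190:330,210:370],None,fx=4,fy=4,interpolation=cv2.INTER_CUBIC))
E
```

```text
time: 23.03
tcp_pos: [564.5, -176.6, 142.9]
ee_rot: [-0.701, -0.09, 0.702, -0.089]
contact_force: [-0.2, 0.3, -0.8]
finger_gap: -0.1
time: 23.7
tcp_pos: [565.1, -177.2, 145.8]
ee_rot: [0.702, 0.089, -0.701, 0.089]
contact_force: [-0.5, 0.2, 0.4]
finger_gap: -0.2
```

View pics/side11c.png

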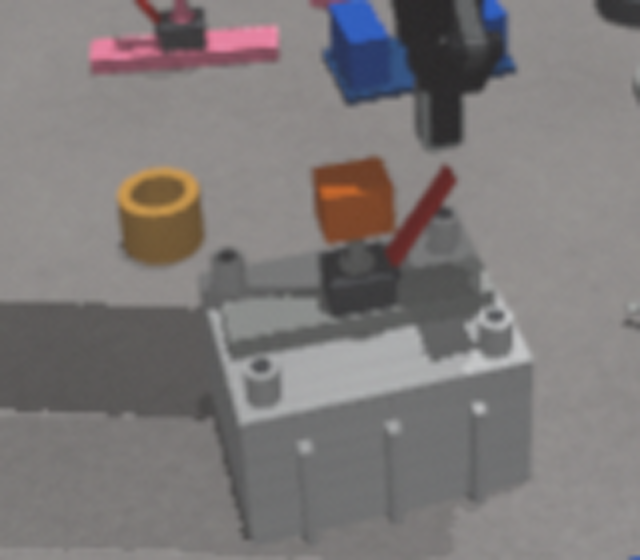

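View pics/wrist11.png

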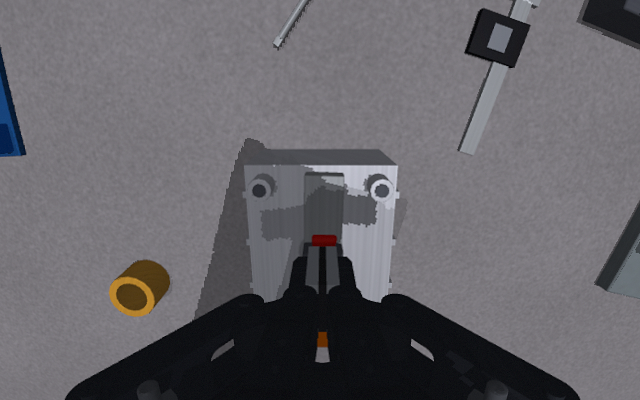

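```bash
python3 -m creep '[-1,0.5,0,0,0,0,0,-1,1.2,0,0,0,0,0,-1,2,0,-0.2,0,0,0,-1,2.8,0,-0.5,0,0,0,-1,3.6,0,-0.9,0,0,0,-1,4.3,0,-1.3,0,0,0,-1,4.9,0,-1.5,0,0,0,-1,5.2,0,-1.6,0,0,0]'; python3 -m creep '[-1,0.1,0,0,0,0,0,-1,0.2,0,0,0,0,0,-1,0.3,0,0,0,0,0,-1,0.4,0,0,0,0,0,-1,0.4,0,0,0,0,0,-1,0.4,0,0,0,0,0,-1,0.4,0,0,0,0,0,-1,0.4,0,0,0,0,0]'
python3 - <<'E'
from h import *
for n in("wrist","side"):
    c=cam(n);cv2.imwrite(f"pics/{n}12.png",c["image"][:,:,::-1])
s=cv2.imread("pics/side12.png")
cv2.imwrite("pics/side12c.png",cv2.resize(s[190:330,210:370],None,fx=4,fy=4,interpolation=cv2.INTER_CUBIC))
E
```

```text
time: 24.47
tcp_pos: [580.1, -172.8, 92.0]
ee_rot: [-0.701, -0.09, 0.702, -0.089]
contact_force: [-0.3, 0.3, 1.5]
finger_gap: -0.1
time: 25.13
tcp_pos: [580.5, -173.3, 89.7]
ee_rot: [0.701, 0.089, -0.701, 0.089]
contact_force: [-0.3, -0.4, 2.1]
finger_gap: 0.1
```

View pics/side12c.png

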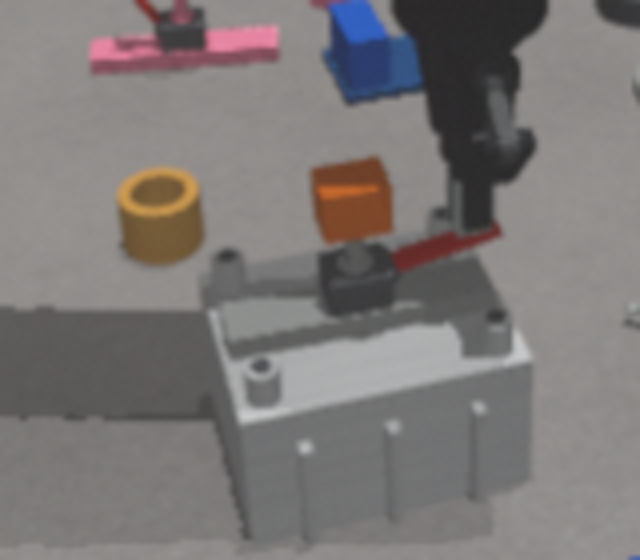

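```bash
python3 -m creep '[-1,0.1,0,0,0,0,0,-1,0.2,0,0,0,0,0,-1,0.3,0,0,0,0,0,-1,0.3,0,0,0,0,0,-1,0.3,0,0,0,0,0,-1,0.3,0,0,0,0,0,-1,0.3,0,0,0,0,0,-1,0.3,0,0,0,0,0]'
```

```text
time: 25.9
tcp_pos: [580.5, -173.1, 86.6]
ee_rot: [-0.701, -0.089, 0.701, -0.089]
contact_force: [-0.6, -0.2, 0.1]
finger_gap: 0.2
```

```bash
python3 -m creep '[-1,0.05,0,0,0,0,0,-1,0.1,0,0,0,0,0,-1,0.15,0,0,0,0,0,-1,0.2,0,0,0,0,0,-1,0.2,0,0,0,0,0,-1,0.2,0,0,0,0,0,-1,0.2,0,0,0,0,0,-1,0.2,0,0,0,0,0]'
```

```text
time: 26.57
tcp_pos: [580.5, -173.1, 84.6]
ee_rot: [-0.701, -0.089, 0.701, -0.089]
contact_force: [1.3, -0.0, 0.3]
finger_gap: -0.0
```

```bash
python3 -m creep '[-1,0.05,0,0,0,0,0,-1,0.1,0,0,0,0,0,-1,0.1,0,0,0,0,0,-1,0.1,0,0,0,0,0,-1,0.1,0,0,0,0,0,-1,0.1,0,0,0,0,0,-1,0.1,0,0,0,0,0,-1,0.1,0,0,0,0,0]'
```

```text
time: 27.23
tcp_pos: [580.5, -173.1, 83.6]
ee_rot: [-0.701, -0.089, 0.701, -0.089]
contact_force: [-0.2, 0.3, 0.2]
finger_gap: -0.0
```

```bash
python3 -m creep '[-1,0.05,0,0,0,0,0,-1,0.1,0,0,0,0,0,-1,0.15,0,0,0,0,0,-1,0.15,0,0,0,0,0,-1,0.15,0,0,0,0,0,-1,0.15,0,0,0,0,0,-1,0.15,0,0,0,0,0,-1,0.15,0,0,0,0,0]'
python3 - <<'E'
from h import *
for n in("wrist","side"):
    c=cam(n);cv2.imwrite(f"pics/{n}13.png",c["image"][:,:,::-1])
s=cv2.imread("pics/side13.png")
cv2.imwrite("pics/side13c.png",cv2.resize(s[190:330,210:370],None,fx=4,fy=4,interpolation=cv2.INTER_CUBIC))
E
```

```text
time: 27.9
tcp_pos: [580.5, -173.1, 82.1]
ee_rot: [-0.701, -0.089, 0.701, -0.089]
contact_force: [0.4, 0.5, 0.8]
finger_gap: -0.2
```

View pics/side13c.png

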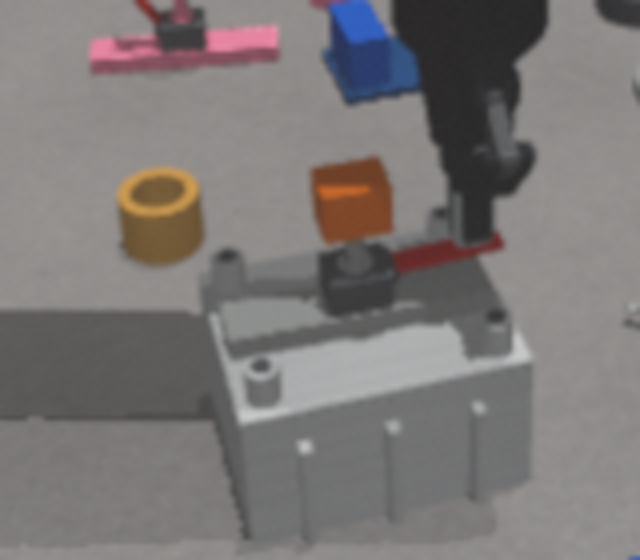

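```bash
python3 -m creep '[-1,0.05,0,0,0,0,0,-1,0.1,0,0,0,0,0,-1,0.15,0,0,0,0,0,-1,0.15,0,0,0,0,0,-1,0.15,0,0,0,0,0,-1,0.15,0,0,0,0,0,-1,0.15,0,0,0,0,0,-1,0.15,0,0,0,0,0]'
```

```text
time: 28.67
tcp_pos: [580.7, -173.2, 81.1]
ee_rot: [0.702, 0.089, -0.701, 0.089]
contact_force: [-2.2, 1.0, 5.0]
finger_gap: -0.2
```

```bash
python3 -m creep '[-1,0.05,0,0,0,0,0,-1,0.1,0,0,0,0,0,-1,0.1,0,0,0,0,0,-1,0.1,0,0,0,0,0,-1,0.1,0,0,0,0,0,-1,0.1,0,0,0,0,0,-1,0.1,0,0,0,0,0,-1,0.1,0,0,0,0,0]'
```

```text
time: 29.33
tcp_pos: [580.8, -173.3, 80.8]
ee_rot: [0.702, 0.089, -0.701, 0.09]
contact_force: [-4.3, 0.3, 10.1]
finger_gap: 0.2
```

```bash
python3 -m creep '[-1,-0.3,0,0,0,0,0,-1,-1,0,0,0,0,0,-1,-2.5,0,0,0,0,0,-1,-4.5,0,0,0,0,0,-1,-6.5,0,0,0,0,0,-1,-8.5,0,0,0,0,0,-1,-10.5,0,0,0,0,0,-1,-12,0,0,0,0,0]'; python3 -m creep '[-1,-1,0,-0.5,0,0,0,-1,-2,0,-1,0,0,0,-1,-3,0,-1,0,0,0,-1,-4,0,-1,0,0,0,-1,-5,0,-1,0,0,0,-1,-5,0,-1,0,0,0,-1,-5,0,-1,0,0,0,-1,-5,0,-1,0,0,0]'
python3 - <<'E'
from h import *
for n in("wrist","side"):
    c=cam(n);cv2.imwrite(f"pics/{n}14.png",c["image"][:,:,::-1])
s=cv2.imread("pics/side14.png")
cv2.imwrite("pics/side14c.png",cv2.resize(s[190:330,210:370],None,fx=4,fy=4,interpolation=cv2.INTER_CUBIC))
E
```

```text
time: 30.0
tcp_pos: [580.9, -173.1, 201.7]
ee_rot: [0.702, 0.089, -0.701, 0.09]
contact_force: [1.2, -0.8, 1.1]
finger_gap: 0.2
time: 30.67
tcp_pos: [589.9, -170.7, 249.1]
ee_rot: [-0.701, -0.089, 0.702, -0.089]
contact_force: [0.2, -0.4, -1.0]
finger_gap: 0.0
```

View pics/side14c.png

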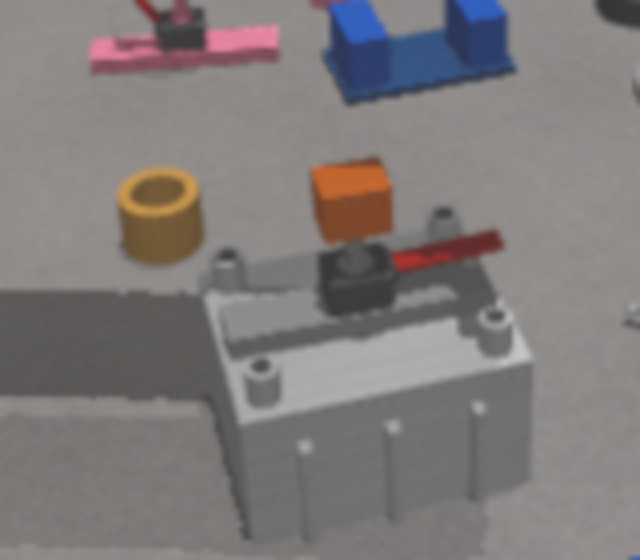

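View pics/side14.png

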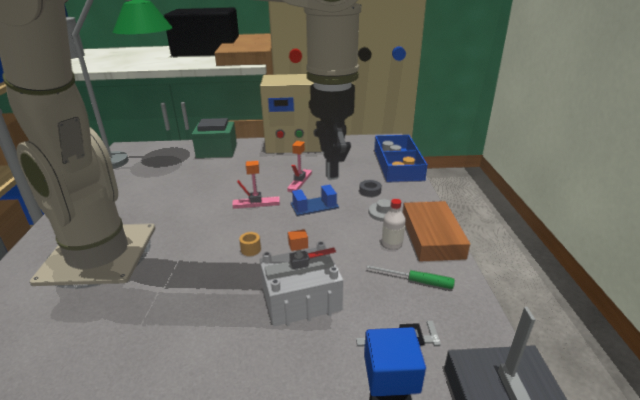

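View pics/wrist14.png

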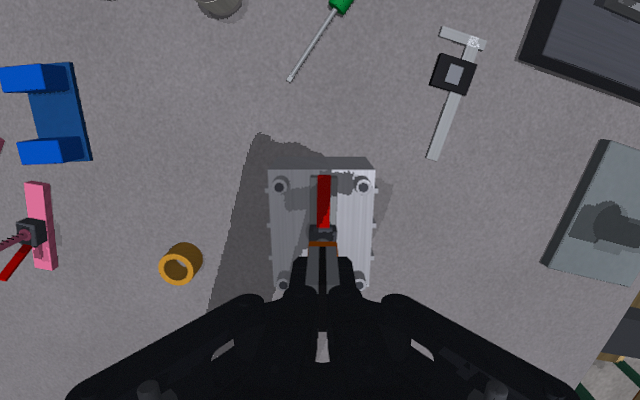

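Run:
```python
from h import *
s=cam("side");a=np.radians(14.6);g=np.array([np.cos(a),np.sin(a),0])
for lk in(.8,.9,1.0):
    t=np.radians(60)-lk
    for r in (0,62):
        P=np.array([520.8,-188.5,116])+g*(16+r*np.cos(t))+[0,0,r*np.sin(t)]
        print(lk,r,((proj(s,P)-[210,190]+.5)*4).round(1))
```

```text
0.8 0 [385.4 263.8]
0.8 62 [496.  218.1]
0.9 0 [385.4 263.8]
0.9 62 [498.2 227. ]
1.0 0 [385.4 263.8]
1.0 62 [499.2 236.2]
```

```bash
python3 -c "
from rig import env
print(env.hand_in(), env.get_obs()['time'])"
```

```text
the job is handed in; nothing more can be done
the job is handed in; nothing more can be done
```

The gauge is standing flat on the housing between the four bosses, with its rod pressed onto the bottom of the bore and the lock lever down. I handed the job in at about 31 s of the 58 s allowed, and no verdict was reported.

- **Bore depth:** the base landed at a TCP height of about 152.5 mm and the tip met the bottom at about 101.3 mm. That puts the bore depth at roughly 51 mm, good to a millimetre or two.
- **Rod force:** pushing in 2 mm steps, the force rose to 13 N at contact, about 10 N above the drag. Then I let go.
- **Lock:** I pressed the lever until it met its end stop, where the force climbed from 5 to 10 N over the last 0.3 mm. In the side picture its end sits at the projected position for 1.0 rad, to within about a pixel.
- **Final pictures:** the base lies flat, the grip block has not risen since I let go, and the bystanders that are in view look untouched. The robot was well clear of everything.

- **Fingertip offset:** the fingertips showed about 37 mm higher than the reported TCP. My first grasp therefore closed on air just above the knob, with no contact. I worked from the pictures after that, and the second grasp held.
- **Sideways force:** while sliding the rod and pressing the lever I saw up to about 4 N of sideways force on the tool. It had no visible effect.

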